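# Move the battery pack from the charger to the work light

## Task

The battery pack on the grey charger is full: press the charger's orange catch so that the pack pops loose, draw the pack back out of the rails without wrenching it, and slide it into the rails of the yellow work light until that catch clicks up behind it, then let go. Go by feel, press and push gently and do not ram the pack against the end stop. Leave the dish, the scraper and the fuse box with its switch as they are.

Things in the scene. Friction and masses are not known exactly. Their poses are not given: they have to be found in the camera images.
- charger: Fixed low grey pack charger, deck 34 mm above the shelf. Origin on the shelf under the seated pack's centre; x = the way the pack slides in, z up. On the deck two bare-metal dovetail rails, x -20 to 35 mm, tops 10 mm above the deck, about 60 mm over all, with flared guides at the mouth (x -34 to -20, capture 4 mm either side). In front the deck runs on as a flat apron to x = -62 mm.
- charger_home (a point): Where the pack's centre is when seated in the charger: 69 mm above the shelf over the charger's origin. A back block with a hard end stop stands 2 mm past seated. Two sprung pins in it (8 N seated, 4 N at the end) kick a freed pack back about 12 mm, less if it rubs. Axes as the charger.
- light: Fixed yellow work light with the same mount as the charger (rails, guides, apron, catch, pins), deck 46 mm above the shelf; a lamp head 145 mm high, 150 mm wide stands behind it at x 100 to 160 mm. Origin on the shelf under the seated pack's centre, x = the way the pack slides in, z up.
- light_home (a point): Where the pack's centre is when seated in the work light, 81 mm above the shelf. A level push takes 1 to 5 N while the sole rubs and the catch is ridden down (from 24 mm before), then, over the last 14 mm, up to 16 N against the pins; a skewed or nose-down pack binds. The catch clicks up at this point; the hard end stop follows 2 mm on. A pack not caught is pushed out again.
- pack_centre (a point): Centre of the black battery pack's housing (orange band), latched in the charger at the start. Housing 90 (x) x 58 (y) x 46 mm; below it a grey dovetail foot, x -35 to 35 mm, 41 mm wide, 12 mm high, its sole 35 mm below this point; 1 mm of play either side in the rails. x = the nose that goes in first, z up. 0.38 to 0.56 kg.
- charger_pad (a point): Centre of the top of the charger's orange ribbed press pad (26 x 32 mm), 85 mm before the seated pack's centre, 4 mm below the deck. Pressed straight down 5 to 7 mm (2 to 8 N; hard stop at 7 mm) and held a moment, it lets the pack spring back towards it. The kicked pack's heel stays about 13 mm clear of the pad.
- charger_catch (a joint): Travel of the charger's catch in m: 0 = up (tooth 4 mm above the deck, behind the foot's heel), 0.007 = fully pressed; the pack is free from about 0.0045.
- light_catch (a joint): Travel of the work light's catch in m: 0 = up, about 0.004 while the pack rides over its tooth; it jumps back to 0 with the click. Its pad lies in front of the apron like the charger's and is not needed here; the pack passes over it.
- dish: White ceramic dish, 90 mm across, 22 mm high, loose; a bystander. Origin at the centre of its underside.
- scraper_centre (a point): Steel putty scraper with black handle, 200 mm long along x, 50 mm wide, 18 mm high, lying loose; a bystander. This point is 8 mm up, between handle and blade.
- fusebox: Fixed red plastic fuse box, 110 x 80 x 66 mm, with a toggle switch on its lid (about 110 mm high in all); a bystander. Origin at the centre of its underside.
- toggle (a joint): The fuse box's toggle switch in rad, 0 to 1 as found.
Things that resemble listed ones, but are neither listed nor needed, are in the scene too. What is shaped like the part that bears pack_centre but blue or turquoise is not meant.

How it is judged:
On the way, in this order (a step that is already met when the one before it is completed fails the run):
1. the pressed catch lets the pack spring back along the charger's rails by 5 mm or more (x of pack_centre in the frame of charger below -0.005 m), for 0.1 s.
2. the pack is drawn clear of the charger (horizontal distance between pack_centre and charger above 0.13 m), for 0.1 s.
At the end, for the whole second after the job is handed in: The pack sits in the work light's rails, its centre no more than 3 mm short of or 3.5 mm past the seated place along the rails, 3 mm across and 4 mm in height, the light's catch is up behind it (within 1.5 mm of its rest), and the pack is let go and at rest (x of pack_centre in the frame of light between -0.003 and 0.0035 m and y of pack_centre in the frame of light between -0.003 and 0.003 m and z of pack_centre in the frame of light between 0.077 and 0.085 m and value of joint light_catch below 0.0015 m and linear speed of pack below 0.01 m/s); the robot touches nothing.
It fails at once if the pack is pressed on the work light (rails, apron, stop) with more than 48 N (contact force between pack and light above 48 N).
It fails at once if the pack is pressed or pulled on the charger with more than 60 N (contact force between pack and charger above 60 N).
It fails at once if the charger's catch is pressed with more than 48 N (contact force between anything else and charger_catch above 48 N).
It fails at once if the dish or the scraper is shifted by more than 20 mm (distance of any of dish, scraper_centre from where it was at the start of the episode above 0.02 m).
It fails at once if the fuse box or its switch is knocked or pushed (over 2 N) (contact force between anything else and fusebox above 2 N).
It also fails if it takes over 72 s, if anything falls off the work surface, if the arm or the gripper's body presses on something with over 40 N, if the wrist force passes 120 N, or if a joint passes its speed limit or range.

## Robot

A 6-joint arm with a two-finger parallel gripper is mounted at the origin on the work surface. World frame = base frame: x ahead of the robot, y to its left, z up, the work surface at z = 0. Lengths are in m, angles in rad, forces in N, time in s.
With the tool pointing down it reaches from about 0.3 to 0.775 m from the base axis. Payload 14.6 kg.
Tool frame: the origin (TCP) lies midway between the tips of the shut fingers; the grasp point (between the pads) lies 19 mm behind it; z points along the fingers, y is the line along which they close (so a half turn about z gives the same grasp; the last joint's range is limited). The gripper opens to 94 mm and grips with 3 to 60 N. Pads are 16 mm wide; open, the fingers measure 119 mm over their backs; the gripper's body (75 mm by 177 mm) begins 78 mm behind the grasp point.
Start: joints at [-1.387, 0.3, 1.521, -0, 1.321, -0.067], TCP at [0.136, -0.533, 0.205] pointing down, gripper open.
Joint ranges: [-3.03, 3.03], [-0.79, 2.21], [0.23, 2.52], [-1.04, 4.18], [0, 3.07], [-2.55, 2.55]. Speed limits (rad/s): [2.22, 2.22, 2.57, 3.14, 3.14, 3.14].

## Interface

Orientations are given as [roll, pitch, yaw] about the fixed x, y, z axes, in that order (R = Rz(yaw) Ry(pitch) Rx(roll)).
In Python, from station import ctrl gives the robot as it stands. The module is installed in compiled form; this text tells all that it offers.
- The arm moves only by the tool servo_tool, never from a script. Its argument "plan" is a list of rows, each a list of 7 numbers: the opening in per cent of the stroke, from 0 (shut) to 100 (fully open), then the shift along the tool's x, y, z in m, then the turn, a rotation vector about the tool's x, y, z in rad. A call has exactly 8 rows; each row shifts and turns the commanded pose from where the row before left it, along the tool's axes as they then stand; what a row does not reach is not made up. A row lasts 1/8 s, in which the tool goes at most 62.5 mm and 10.7 degrees, less where a joint would pass 70% of its speed; a pose out of reach is approached as far as the arm can. A call with a gripper value outside its range is refused whole. The fingers move at their own pace and stop on an object; "force" is the grip in N (left out, the last holds). Time passes only in rows, so rows that do not move let the fingers close, or fill a call up. It gives the time, the measured TCP pose, the force, the opening and the grip force at its end, in the units of the state.
- ctrl.get_obs(): the state, without advancing time (a new reading comes with each control period).
- ctrl.camera(name): name is "scene" or "top" or "wrist"; returns a dict with "pixels" (400x640x3 uint8, red, green, blue), "z_map" (400x640 float32, m along the optical axis (not along the pixel's ray), 0 where there is no reading), "mtx" (3x3 intrinsics, pixels), "pose" (4x4, takes a point from camera to world coordinates). Camera axes: x right, y up, looking along -z (the intrinsics and any distortion apply to the point x, -y, -z); pixel columns grow to the right and rows downward; lengths in m; the calibration is good to about 2 mm. A picture is of the moment at which its call begins.
- ctrl.hand_in(): hands the job in; it is judged then, once.
The state is a dict: "time_s": time; "qpos": joint angles; "joint_vel": joint speeds; "tau": joint torques, N m; "ee_pos": TCP position; "eef_rot": TCP orientation; "force": force on the tool from outside, world axes, zero at the start; "moment": the same for the moment, N m; "grip_width": finger opening in m; "grip_force": force on a finger pad.
Only numpy, scipy, OpenCV 4.12 (cv2) and the standard library are available. Lean on these libraries where they do the work, as an engineer would, in place of code of your own. Each camera call takes 0.05 s, during which the arm holds its last target. There are 200 camera calls.

## Working session

There is one attempt and no reset: what is moved stays moved. The work goes in short steps, Python scripts to look and compute and a tool call to move; the robot and the scene stay as the last step left them, time stands still between calls to the robot, and variables do not carry over. Pictures are saved under pics/ and viewed, at most 10 in all, crops included, and the job is handed in when it is done.

Besides the shell and the picture viewer there is one more tool, called after "Call:" by a JSON object that holds its "name" and its "arguments". servo_tool: Moves the arm, as the interface text tells. Its arguments: {"type":"object","properties":{"plan":{"type":"array","items":{"type":"array","items":{"type":"number"}}},"force":{"type":"number"}},"required":["plan"]}

```bash
mkdir -p pics; cat > h.py <<'E'
import numpy as np, cv2
from station import ctrl
def world(c):
    h,w=c["z_map"].shape; K=c["mtx"]; u,v=np.meshgrid(np.arange(w),np.arange(h))
    z=c["z_map"]; P=np.stack([(u-K[0,2])/K[0,0]*z,-(v-K[1,2])/K[1,1]*z,-z],-1)
    return P@c["pose"][:3,:3].T+c["pose"][:3,3]
def save(n,im): cv2.imwrite("pics/"+n,im[...,::-1])
E
python3 - <<'E'
from h import *
for n in("scene","top"):
    c=ctrl.camera(n); save(n+"1.png",c["pixels"]); np.savez(n+"1.npz",**c); print(n,c["mtx"],c["pose"].round(3),list(c))
o=ctrl.get_obs(); print(o)
E
```

```text
scene [[448.45359134   0.         326.55417027]
 [  0.         448.45359134 196.31173076]
 [  0.           0.           1.        ]] [[-0.59  -0.539  0.601  1.403]
 [ 0.807 -0.414  0.422  0.546]
 [ 0.021  0.734  0.679  1.   ]
 [ 0.     0.     0.     1.   ]] ['pixels', 'z_map', 'mtx', 'pose']
top [[413.03819826   0.         320.80277792]
 [  0.         413.03819826 198.39310867]
 [  0.           0.           1.        ]] [[ 0.012  0.984 -0.179  0.338]
 [-1.     0.013  0.006 -0.021]
 [ 0.008  0.179  0.984  1.427]
 [ 0.     0.     0.     1.   ]] ['pixels', 'z_map', 'mtx', 'pose']
{'time_s': 0.1, 'qpos': array([-1.38663505e+00,  3.00372869e-01,  1.52153339e+00,  3.17679965e-05,
        1.32070449e+00, -6.66080623e-02]), 'joint_vel': array([ 3.33533037e-04, -1.53340337e-03, -1.13438827e-03,  1.62102213e-03,
       -4.24032982e-05, -2.16827130e-03]), 'tau': array([ 9.48031011e-04, -5.32642365e+01, -3.53283298e+01,  7.09566800e-02,
        2.34782853e-02, -4.16385399e-05]), 'ee_pos': array([ 0.13643862, -0.53255813,  0.20496039]), 'eef_rot': array([-3.14057886e+00, -9.84668925e-05,  2.50761408e-01]), 'force': array([ 0.55450633, -0.30110282,  0.15744171]), 'moment': array([-0.01703781,  0.00861388,  0.03193839]), 'grip_force': 0.0, 'grip_width': 0.09395599593640028}
```

View pics/scene1.png

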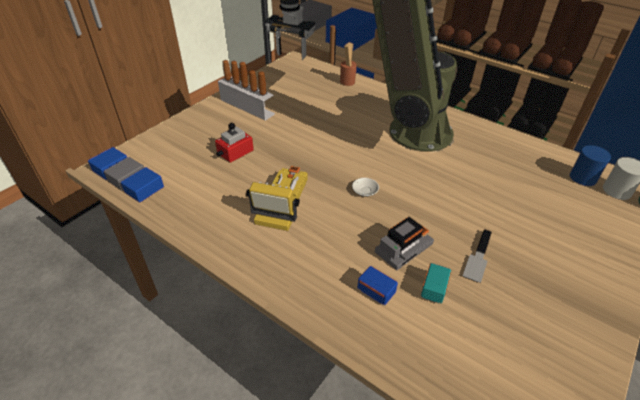

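View pics/top1.png

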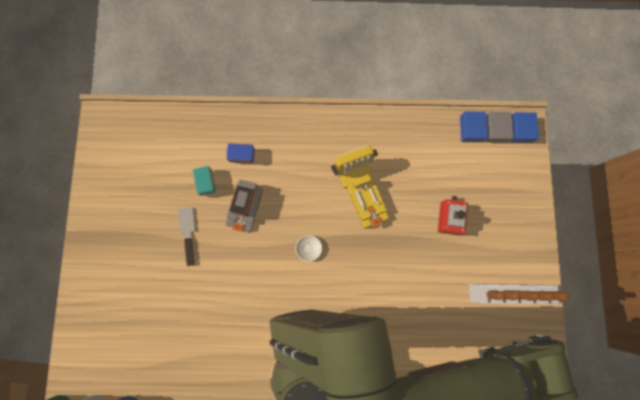

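The scene view shows the charger with the black, orange-banded pack at about (405,238), and the top view shows it at (243,205). The light is at top (365,190), with its pad at (375,215). The pack look-alikes are blue at top (240,153) and turquoise at top (204,180). The one on the grey charger is black with an orange band, so it's the one meant. I'll confirm that in a crop and measure it.

```bash
python3 - <<'E'
from h import *
t=np.load("top1.npz"); s=np.load("scene1.npz")
a=cv2.resize(t["pixels"][120:260,180:410],None,fx=3.4,fy=3.4,interpolation=cv2.INTER_CUBIC)
save("crop1.png",a[:, :800])
for n,c in(("top",t),("scene",s)):
    W=world(c); px=c["pixels"].astype(int); hsv=cv2.cvtColor(c["pixels"],cv2.COLOR_RGB2HSV)
    print(n,"table z",np.median(W[...,2][(abs(W[...,0]-.5)<.05)&(abs(W[...,1])<.3)]))
    def rect(m,l):
        m=m.astype(np.uint8); k,lab,st,ce=cv2.connectedComponentsWithStats(m)
        if k<2: print(l,"none");return
        for i in [j for j in np.argsort(-st[1:,4])+1 if st[j,4]>12][:4]:
            P=W[lab==i]; r=cv2.minAreaRect((P[:,:2]*1000).astype(np.float32))
            print(l,st[i,4],ce[i].round(),"mean",P.mean(0).round(4),"rect",np.round(r[0],1),np.round(r[1],1),round(r[2],1),"z",np.percentile(P[:,2],[5,50,95]).round(3))
    X,Y,Z=W[...,0],W[...,1],W[...,2]
    H,S,V=hsv[...,0],hsv[...,1],hsv[...,2]
    if n=="top": roi=np.zeros(Z.shape,bool); roi[170:240,215:275]=1
    else: roi=np.zeros(Z.shape,bool); roi[205:275,370:440]=1
    rect(roi&(Z>.082)&(Z<.1),"packtop"); rect(roi&(Z>.012),"charger all")
    rect((S>170)&(H<13)&(V>110)&(Z>.01)&(Z<.2),"orange/red")
    rect((S>150)&(H>20)&(H<32)&(V>90)&(Z>.015)&(Z<.2),"yellow")
    rect((S>150)&(H>18)&(H<34)&(V>90)&(Z>.1)&(Z<.2),"lamp")
    rect((S<60)&(V>140)&(Z>.008)&(Z<.035),"white")
E
```

```text
top table z 0.0009079157904378077
packtop 493 [241. 200.] mean [0.5722 0.2337 0.0917] rect [573.  234.5] [61.2 90.7] 76.8 z [0.087 0.092 0.096]
charger all 1276 [243. 205.] mean [0.5596 0.2294 0.0611] rect [503.2 116.1] [392.6 172.8] 63.5 z [0.019 0.065 0.095]
orange/red 304 [446. 220.] mean [ 0.5196 -0.4509  0.0558] rect [ 531.9 -473.4] [ 75.3 106.3] 83.4 z [0.03  0.061 0.067]
orange/red 44 [376. 222.] mean [ 0.5132 -0.2158  0.0424] rect [ 513.4 -215.9] [19.1 24.8] 23.3 z [0.037 0.043 0.046]
orange/red 41 [237. 227.] mean [0.4914 0.2517 0.0305] rect [491.7 252.3] [25.1 18.4] 72.5 z [0.027 0.03  0.035]
orange/red 32 [456. 202.] mean [ 0.5817 -0.4851  0.0616] rect [ 581.8 -486.3] [44.3  9.5] 82.1 z [0.058 0.061 0.066]
yellow 1536 [361. 185.] mean [ 0.6335 -0.1628  0.0648] rect [ 622.5 -177.3] [236.5 134. ] 22.1 z [0.024 0.046 0.142]
lamp 355 [353. 156.] mean [ 0.7123 -0.1308  0.1384] rect [ 715.5 -139.6] [ 36.3 134. ] 23.9 z [0.12  0.14  0.145]
white 351 [309. 248.] mean [0.4247 0.008  0.015 ] rect [425.2  10.4] [77.8 78.3] 0.6 z [0.009 0.015 0.023]
white 241 [186. 221.] mean [0.5116 
[... 895 characters left out ...]
z [0.115 0.152 0.188]
orange/red 30 [236.  73.] mean [ 0.2822 -0.6952  0.1403] rect [ 281.4 -696.3] [17.5  9.9] 39.4 z [0.11  0.141 0.169]
yellow 840 [283. 187.] mean [ 0.6433 -0.15    0.0894] rect [ 618.8 -166.5] [239.  130.3] 22.6 z [0.03  0.085 0.142]
yellow 278 [272. 221.] mean [ 0.7289 -0.1262  0.0239] rect [ 729.2 -127.8] [ 32.3 108.7] 23.7 z [0.017 0.025 0.028]
lamp 399 [273. 191.] mean [ 0.7148 -0.1254  0.1369] rect [ 715.1 -131.8] [ 34.6 120.3] 22.6 z [0.116 0.139 0.143]
white 307 [476. 267.] mean [0.5075 0.4346 0.0104] rect [501.2 433.6] [98.6 47.9] 10.0 z [0.008 0.01  0.013]
white 265 [364. 185.] mean [0.4136 0.0025 0.0155] rect [419.4  11.7] [86.5 85.8] 17.5 z [0.009 0.015 0.024]
```

View pics/crop1.png

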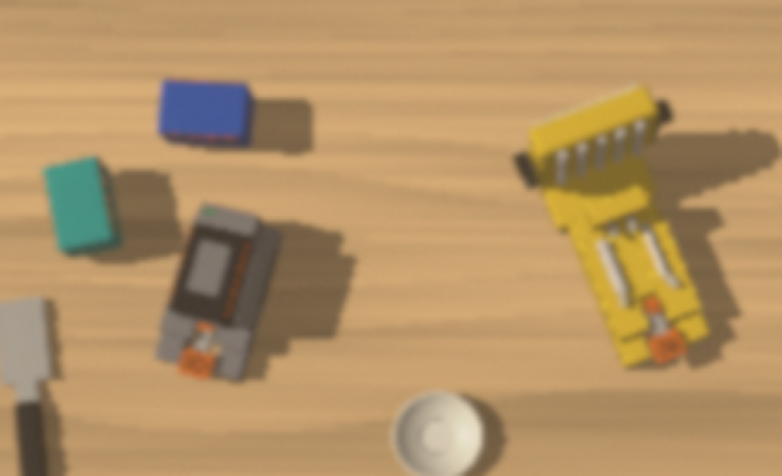

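The crop confirms it. The black pack with the orange band sits on the grey charger, with the orange pad at crop (197,362). The light's pad is at (667,345) and its rails are empty. I'll take a near look at the light on the way.

Call:
{"name": "servo_tool", "arguments": {"plan": [[100,0.03,-0.015,-0.02,0,0,0],[100,0.05,-0.025,-0.02,0,0,0],[100,0.05,-0.025,-0.02,0,0,0],[100,0.055,-0.025,-0.02,0,0,0],[100,0.055,-0.025,-0.02,0,0,0],[100,0.055,-0.025,-0.02,0,0,0],[100,0.055,-0.025,-0.01,0,0,0],[100,0.03,-0.025,0,0,0,-0.15]]}}

```text
time_s: 1.1
ee_pos: [0.4566, -0.2547, 0.3345]
eef_rot: [3.141, -0.0, 0.405]
force: [0.9, 0.3, -0.0]
grip_width: 0.094
grip_force: 0.0
```

```bash
python3 - <<'E'
from h import *
c=ctrl.camera("wrist"); save("w1.png",c["pixels"]); np.savez("w1.npz",**c)
o=ctrl.get_obs(); print(o["ee_pos"],o["eef_rot"],c["pose"].round(3)); W=world(c)
for r in range(20,400,60): print([tuple(W[r,q].round(2)) for q in(20,320,620)])
E
```

```text
[ 0.45793911 -0.25199564  0.33415027] [-3.14060264e+00 -7.18096667e-04  4.16300384e-01] [[ 0.394  0.884  0.252  0.53 ]
 [-0.919  0.379  0.107 -0.222]
 [-0.001 -0.274  0.962  0.514]
 [ 0.     0.     0.     1.   ]]
[(np.float64(0.48), np.float64(0.22), np.float64(0.02)), (np.float64(0.64), np.float64(-0.18), np.float64(0.07)), (np.float64(0.81), np.float64(-0.55), np.float64(0.04))]
[(np.float64(0.4), np.float64(0.23), np.float64(0.0)), (np.float64(0.58), np.float64(-0.2), np.float64(0.05)), (np.float64(0.77), np.float64(-0.63), np.float64(0.0))]
[(np.float64(0.3), np.float64(0.22), np.float64(-0.0)), (np.float64(0.5), np.float64(-0.24), np.float64(-0.0)), (np.float64(0.69), np.float64(-0.69), np.float64(0.0))]
[(np.float64(0.2), np.float64(0.2), np.float64(0.0)), (np.float64(0.4), np.float64(-0.28), np.float64(0.0)), (np.float64(0.61), np.float64(-0.76), np.float64(-0.0))]
[(np.float64(0.08), np.float64(0.18), np.float64(0.0)), (np.float64(0.3), np.float64(-0.32), np.float64(0.0)), (np.float64(0.52), np.float64(-0.83), np.float64(0.0))]
[(np.float64(0.46), np.float64(-0.17), np.float64(0.45)), (np.float64(0.18), np.float64(-0.37), np.float64(-0.0)), (np.float64(0.52), np.float64(-0.31), np.float64(0.45))]
[(np.float64(0.45), np.float64(-0.18), np.float64(0.45)), (np.float64(0.05), np.float64(-0.43), np.float64(-0.0)), (np.float64(0.5), np.float64(-0.31), np.float64(0.45))]
```

View pics/w1.png

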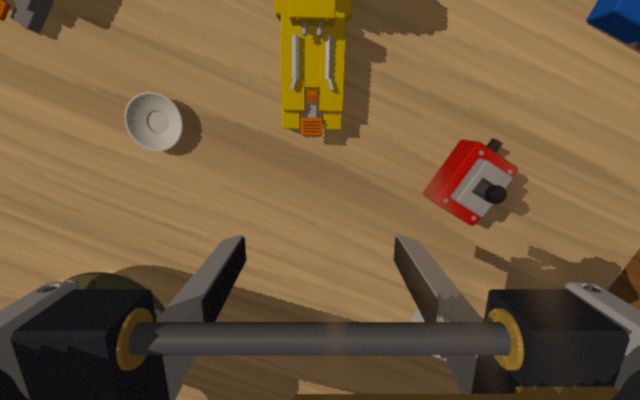

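The wrist view shows the light upright at the top, with rails at (297,62) and (329,62), its pad at (312,127), and the fuse box well off to the right at (470,185). Next I'll fit the rails.

```bash
cat >> h.py <<'E'
def onplane(c,uv,z):
    K=c["mtx"]; uv=np.atleast_2d(uv).astype(float)
    d=np.c_[(uv[:,0]-K[0,2])/K[0,0],-(uv[:,1]-K[1,2])/K[1,1],-np.ones(len(uv))]@c["pose"][:3,:3].T
    o=c["pose"][:3,3]; return o+d*((z-o[2])/d[:,2])[:,None]
def comps(c,m,z,label,mn=20):
    k,lab,st,ce=cv2.connectedComponentsWithStats(m.astype(np.uint8))
    for i in range(1,k):
        if st[i,4]<mn: continue
        v,u=np.nonzero(lab==i); P=onplane(c,np.c_[u,v],z)[:,:2]*1000
        r=cv2.minAreaRect(P.astype(np.float32)); l=cv2.fitLine(P.astype(np.float32),cv2.DIST_L2,0,.01,.01).ravel()
        print(label,st[i,4],ce[i].round(1),"mean",P.mean(0).round(1),"rect",np.round(r[0],1),np.round(r[1],1),round(r[2],1),"line deg",round(float(np.degrees(np.arctan2(l[1],l[0]))),2))
E
python3 - <<'E'
from h import *
c=np.load("w1.npz"); hsv=cv2.cvtColor(c["pixels"],cv2.COLOR_RGB2HSV); H,S,V=[hsv[...,i].astype(int) for i in range(3)]
roi=np.zeros(H.shape,bool); roi[0:140,270:360]=1
comps(c,roi&(S<70)&(V>120),.056,"rail"); comps(c,roi&(H<13)&(S>150)&(V>130),.042,"orange")
comps(c,roi&(H>20)&(H<33)&(S>150)&(V>120),.046,"yellow",200)
W=world(c);
for q in(280,290,297,305,312,320,329,337): print(q,W[62,q].round(3),hsv[62,q],end=";")
E
```

```text
rail 203 [293.5  60.3] mean [ 584.4 -159.8] rect [ 582.8 -161.1] [67.   6.7] 20.5 line deg 21.2
rail 159 [327.8  63.6] mean [ 599.1 -204.6] rect [ 597.5 -205.4] [62.2  7.6] 27.8 line deg 26.79
rail 61 [312.5 111.7] mean [ 532.8 -209.8] rect [ 533.1 -208.1] [13.7 10. ] 22.9 line deg 5.14
yellow 4633 [307.5  58.7] mean [ 594.1 -176.1] rect [ 587.5 -183.5] [166.2  94.1] 24.4 line deg 24.44
yellow 234 [332.6 120.8] mean [ 532.6 -241.6] rect [ 532. -241.] [19.9 23.8] 23.2 line deg 87.68
280 [ 0.577 -0.142  0.044] [ 22 187 166];290 [ 0.582 -0.155  0.046] [ 24 255 160];297 [ 0.585 -0.165  0.054] [14 44 98];305 [ 0.59  -0.174  0.046] [ 24 255 151];312 [ 0.594 -0.183  0.046] [ 25 255 159];320 [ 0.599 -0.193  0.044] [ 25 255 166];329 [ 0.602 -0.205  0.055] [ 12  36 106];337 [ 0.608 -0.215  0.046] [ 24 255 156];
```

Call:
{"name": "servo_tool", "arguments": {"plan": [[100,0.01,-0.03,0,0,0,0],[100,0.021,-0.055,0,0,0,0],[100,0.021,-0.055,0,0,0,0],[100,0.021,-0.055,0,0,0,0],[100,0.021,-0.055,0,0,0,0],[100,0.021,-0.055,0,0,0,0],[100,0.021,-0.055,0,0,0,0],[100,0.021,-0.055,0,0,0,0]]}}

```text
time_s: 2.15
ee_pos: [0.437, 0.1887, 0.3343]
eef_rot: [3.142, 0.0, 0.401]
force: [1.1, -0.5, 0.5]
grip_width: 0.0943
grip_force: 0.0
```

Call:
{"name": "servo_tool", "arguments": {"plan": [[0,0.021,-0.05,0,0,0,0],[0,0.0,-0.02,0,0,0,0],[0,0,0,0,0,0,0.16],[0,0,0,0,0,0,0.16],[0,0,0,0,0,0,0.16],[0,0,0,0,0,0,0.17],[0,0,0,0,0,0,0],[0,0,0,0,0,0,0]]}}

```text
time_s: 3.15
ee_pos: [0.4296, 0.2595, 0.3342]
eef_rot: [3.141, 0.0, -0.245]
force: [0.1, 0.2, -0.3]
grip_width: 0.0175
grip_force: 0.0
```

```bash
python3 - <<'E'
from h import *
c=ctrl.camera("wrist"); save("w2.png",c["pixels"]); np.savez("w2.npz",**c)
o=ctrl.get_obs(); print(o["ee_pos"],o["eef_rot"],o["qpos"],o["grip_width"],o["force"])
hsv=cv2.cvtColor(c["pixels"],cv2.COLOR_RGB2HSV); H,S,V=[hsv[...,i].astype(int) for i in range(3)]
W=world(c); Z=W[...,2]; near=(Z<.3)
comps(c,(H<13)&(S>150)&(V>90)&near&(Z<.05)&(abs(W[...,0]-.5)<.1)&(abs(W[...,1]-.24)<.1),.030,"orange")
m=(abs(Z-.092)<.004)&(abs(W[...,0]-.573)<.1)&(abs(W[...,1]-.234)<.1)
comps(c,m,.092,"packtop",200)
m=(abs(Z-.034)<.003)&(abs(W[...,0]-.53)<.1)&(abs(W[...,1]-.24)<.1)
comps(c,m,.034,"deck",100)
E
```

```text
[0.42957301 0.25951719 0.33426762] [ 3.14145016e+00  1.56083432e-04 -2.46101376e-01] [ 4.70461325e-01  1.24738448e-01  1.43779599e+00 -4.93498808e-06
  1.57926950e+00  2.28735898e+00] 0.013227594272384098 [0.30288833 0.17077789 0.55069943]
packtop 3452 [312.1  63.1] mean [572.3 234.7] rect [571.  235.3] [58.3 87.8] 76.7 line deg -12.92
deck 733 [289.1  85.9] mean [559.5 274.2] rect [567.5 265.2] [ 33.5 100.8] 77.2 line deg -5.04
deck 807 [337.3  83.5] mean [545.7 205.2] rect [555. 210.] [ 33.1 100.2] 75.6 line deg -21.14
```

View pics/w2.png

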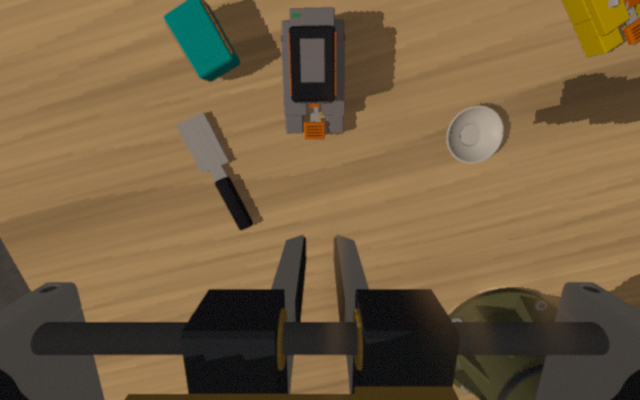

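The pack is at (313,62), its pad at (315,130), and the turquoise look-alike is on the left at (201,40). The tool is aligned with the charger, so I'll descend to above the pad with the fingers shut.

Call:
{"name": "servo_tool", "arguments": {"plan": [[0,0.03,-0.004,0.02,0,0,-0.017],[0,0.029,-0.0036,0.05,0,0,0],[0,0,0,0.055,0,0,0],[0,0,0,0.055,0,0,0],[0,0,0,0.055,0,0,0],[0,0,0,0.04,0,0,0],[0,0,0,0.012,0,0,0],[0,0,0,0,0,0,0]]}}

```text
time_s: 4.2
ee_pos: [0.489, 0.253, 0.0478]
eef_rot: [-3.142, -0.0, -0.231]
force: [-0.1, -0.0, -0.1]
grip_width: 0.0007
grip_force: 0.0
```

```bash
python3 - <<'E'
from h import *
c=ctrl.camera("wrist"); o=ctrl.get_obs(); print(o["ee_pos"],o["eef_rot"],o["force"])
p=c["pixels"]; save("w3.png",p)
E
```

```text
[0.48941192 0.25318261 0.04874449] [-3.14054959e+00 -1.35155550e-03 -2.31470453e-01] [-0.22722242  0.31279725  0.48189971]
```

View pics/w3.png

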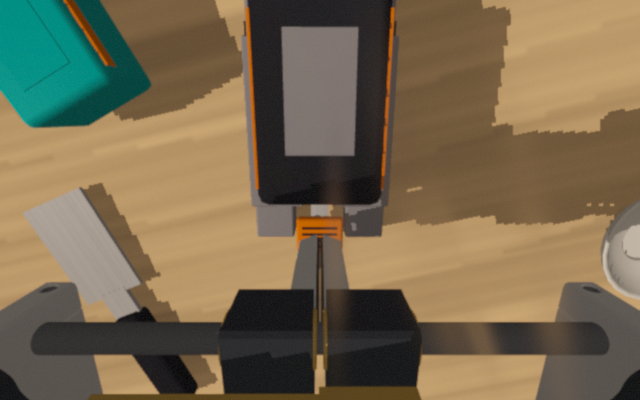

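The shut fingers are centred on the orange pad at (320,228). I'll press it now.

Call:
{"name": "servo_tool", "arguments": {"plan": [[0,0,0,0.01,0,0,0],[0,0,0,0.006,0,0,0],[0,0,0,0.002,0,0,0],[0,0,0,0.001,0,0,0],[0,0,0,0.001,0,0,0],[0,0,0,0.001,0,0,0],[0,0,0,0.001,0,0,0],[0,0,0,0,0,0,0]]}}

```text
time_s: 5.25
ee_pos: [0.4887, 0.2529, 0.0253]
eef_rot: [-3.142, 0.0, -0.232]
force: [-0.4, -0.0, 1.8]
grip_width: 0.0003
grip_force: 0.8
```

Call:
{"name": "servo_tool", "arguments": {"plan": [[0,0,0,0.001,0,0,0],[0,0,0,0,0,0,0],[0,0,0,0.0005,0,0,0],[0,0,0,0,0,0,0],[0,0,0,0.0005,0,0,0],[0,0,0,0,0,0,0],[0,0,0,0,0,0,0],[0,0,0,0,0,0,0]]}}

```text
time_s: 6.25
ee_pos: [0.4887, 0.2529, 0.0234]
eef_rot: [-3.142, -0.0, -0.232]
force: [-1.5, -0.8, 1.3]
grip_width: 0.0005
grip_force: 0.9
```

```bash
cat >> h.py <<'E'
def pack(cam="top",zt=.092,near=(.55,.24),tol=.006):
    c=ctrl.camera(cam); W=world(c); m=(abs(W[...,2]-zt)<tol)&(abs(W[...,0]-near[0])<.08)&(abs(W[...,1]-near[1])<.08)
    comps(c,m,zt,cam+" pack",200)
E
python3 - <<'E'
from h import *
pack("scene"); pack("top"); pack("wrist"); print(ctrl.get_obs()["force"],ctrl.get_obs()["ee_pos"])
E
```

```text
scene pack 503 [408.  227.2] mean [564.3 237.7] rect [564.2 238.2] [60.3 92.8] 76.5 line deg -13.26
top pack 284 [242.6 199.8] mean [573.5 227.3] rect [563.3 235.7] [59.2 85.4] 76.6 line deg 16.39
wrist pack 40468 [318.6 119.6] mean [564.3 236.4] rect [559.9 237.4] [57.3 84.6] 76.6 line deg -13.42
[-0.4777887  -0.52709782  1.33768558] [0.48872187 0.25286332 0.02337884]
```

The pack popped back about 11 mm. I'll lift, open and go over it.

Call:
{"name": "servo_tool", "arguments": {"plan": [[0,0,0,-0.01,0,0,0],[0,0,0,-0.03,0,0,0],[50,0,0,-0.05,0,0,0],[100,0,0,-0.02,0,0,0],[100,0.03,-0.0005,0,0,0,0],[100,0.035,-0.001,0,0,0,0],[100,0.009,0,0,0,0,0],[100,0,0,0,0,0,0]]}}

```text
time_s: 7.4
ee_pos: [0.5608, 0.2372, 0.1333]
eef_rot: [3.141, 0.001, -0.233]
force: [0.1, -0.8, -0.4]
grip_width: 0.0571
grip_force: 0.0
```

```bash
python3 - <<'E'
from h import *
pack("scene"); pack("top"); print(ctrl.get_obs())
E
```

```text
scene pack 496 [407.8 227.6] mean [565.9 237.8] rect [564.3 238.3] [60.5 93. ] 76.5 line deg -11.13
{'time_s': 7.5, 'qpos': array([3.40825291e-01, 4.92817728e-01, 1.42530343e+00, 1.24444133e-04,
       1.22377369e+00, 2.14338036e+00]), 'joint_vel': array([ 2.57031659e-03, -3.35719648e-03,  6.30020780e-04, -4.34124729e-05,
       -1.59484458e-03, -1.14514172e-03]), 'tau': array([-5.42572606e-01, -6.21223927e+01, -3.43045127e+01, -3.88100452e-02,
       -6.96478668e-02, -6.30454626e-03]), 'ee_pos': array([0.56028136, 0.23757994, 0.13350721]), 'eef_rot': array([ 3.14152728e+00,  3.17389134e-04, -2.31801095e-01]), 'force': array([ 0.01532322,  0.46756807, -1.16936567]), 'moment': array([ 0.01727946,  0.01761915, -0.05423533]), 'grip_force': 0.0, 'grip_width': 0.06500422274899631}
```

Call:
{"name": "servo_tool", "arguments": {"plan": [[100,0,0,0,0,0,0],[100,0,0,0,0,0,0],[100,0,0,0,0,0,0],[100,0,0,0.02,0,0,0],[100,0,0,0.03,0,0,0],[100,0,0,0.02,0,0,0],[100,0,0,0.011,0,0,0],[100,0,0,0,0,0,0]]}}

```text
time_s: 8.5
ee_pos: [0.5609, 0.2373, 0.0521]
eef_rot: [3.141, 0.001, -0.232]
force: [-0.2, 0.2, 0.3]
grip_width: 0.0938
grip_force: 0.0
```

Call:
{"name": "servo_tool", "arguments": {"plan": [[65,0,0,0,0,0,0],[62,0,0,0,0,0,0],[58,0,0,0,0,0,0],[54,0,0,0,0,0,0],[50,0,0,0,0,0,0],[50,0,0,0,0,0,0],[50,0,0,0,0,0,0],[50,0,0,0,0,0,0]], "force": 15}}

```text
time_s: 9.5
ee_pos: [0.5611, 0.2371, 0.0526]
eef_rot: [3.141, -0.0, -0.232]
force: [-1.7, -3.7, 4.9]
grip_width: 0.0579
grip_force: 15.0
```

Call:
{"name": "servo_tool", "arguments": {"plan": [[50,0,0,0,0,0,0],[50,0,0,0,0,0,0],[50,-0.002,0.0003,0,0,0,0],[50,-0.003,0,0,0,0,0],[50,-0.005,0,0,0,0,0],[50,-0.005,0,0,0,0,0],[50,-0.005,0,0,0,0,0],[50,-0.005,0,0,0,0,0]], "force": 45}}

```text
time_s: 10.5
ee_pos: [0.5369, 0.2428, 0.0526]
eef_rot: [-3.141, -0.001, -0.232]
force: [4.3, -2.8, 1.6]
grip_width: 0.0575
grip_force: 45.0
```

Call:
{"name": "servo_tool", "arguments": {"plan": [[50,-0.007,0,0,0,0,0],[50,-0.008,0,0,0,0,0],[50,-0.008,0,0,0,0,0],[50,-0.008,0,0,0,0,0],[50,-0.008,0,0,0,0,0],[50,-0.008,0,0,0,0,0],[50,-0.008,0,0,0,0,0],[50,-0.008,0,0,0,0,0]]}}

```text
time_s: 11.5
ee_pos: [0.4739, 0.2573, 0.0517]
eef_rot: [3.141, 0.002, -0.232]
force: [-0.7, 0.1, -5.6]
grip_width: 0.0575
grip_force: 45.0
```

The pack is clear of the charger. I'll lift and carry it to the light.

Call:
{"name": "servo_tool", "arguments": {"plan": [[50,-0.01,0,-0.03,0,0,0],[50,0,0,-0.05,0,0,0],[50,0.005,0.03,-0.02,0,0,0],[50,0.015,0.05,0,0,0,0],[50,0.015,0.055,0,0,0,0],[50,0.015,0.055,0,0,0,0],[50,0.015,0.055,0,0,0,0],[50,0.015,0.055,0,0,0,0]]}}

```text
time_s: 12.5
ee_pos: [0.4729, -0.0519, 0.1513]
eef_rot: [-3.141, 0.003, -0.232]
force: [1.5, 0.5, -4.7]
grip_width: 0.0578
grip_force: 45.0
```

Call:
{"name": "servo_tool", "arguments": {"plan": [[50,0.015,0.055,0,0,0,0],[50,0.015,0.055,0,0,0,0],[50,0.015,0.045,0,0,0,-0.05],[50,0,0,0,0,0,-0.15],[50,0,0,0,0,0,-0.15],[50,0,0,0,0,0,-0.15],[50,0,0,0,0,0,-0.15],[50,0,0,0,0,0,0]]}}

```text
time_s: 13.5
ee_pos: [0.4817, -0.2111, 0.1512]
eef_rot: [-3.139, 0.002, 0.417]
force: [-0.3, 0.2, -5.5]
grip_width: 0.0577
grip_force: 45.0
```

```bash
python3 - <<'E'
from h import *
o=ctrl.get_obs(); print(o["ee_pos"],o["eef_rot"],o["force"],o["moment"],o["grip_width"])
c=ctrl.camera("wrist"); save("w4.png",c["pixels"]); np.savez("w4.npz",**c)
hsv=cv2.cvtColor(c["pixels"],cv2.COLOR_RGB2HSV); H,S,V=[hsv[...,i].astype(int) for i in range(3)]
W=world(c); Z=W[...,2]
zt=o["ee_pos"][2]-.0526+.092
comps(c,(abs(Z-zt)<.006)&(np.hypot(W[...,0]-o["ee_pos"][0],W[...,1]-o["ee_pos"][1])<.07),zt,"pack",200)
m=(abs(Z-.056)<.006)&(S<90)&(V>90)&(abs(W[...,0]-.59)<.08)&(abs(W[...,1]+.18)<.08)
comps(c,m,.056,"rail",100)
E
```

```text
[ 0.48170986 -0.21106502  0.15120379] [-3.13871756e+00  1.69680162e-03  4.17112642e-01] [-0.33719798  0.19379715 -5.5306315 ] [-0.01404823  0.01774505  0.02318524] 0.05773586390686025
pack 15342 [319.5 257.1] mean [ 492.9 -205. ] rect [ 491.5 -205.6] [70.  85.1] 24.0 line deg 23.82
rail 743 [317.7  71.1] mean [ 586.9 -161.2] rect [ 583.1 -162.4] [68.4 10.1] 20.1 line deg 20.09
rail 727 [372.1  74.3] mean [ 602.8 -203.5] rect [ 600.2 -204.8] [68.2  9.8] 25.4 line deg 24.57
```

View pics/w4.png

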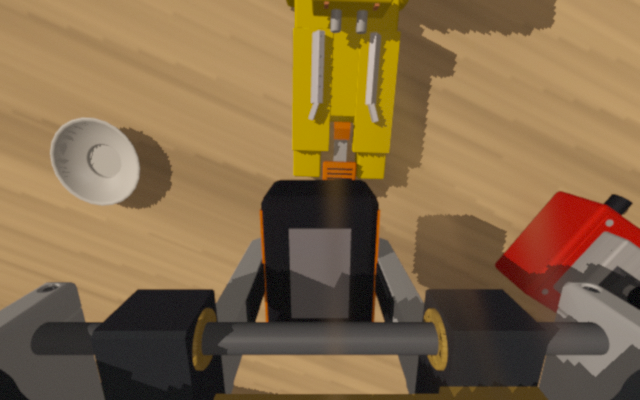

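The pack is held straight at (320,255). The light's rails are at (317,65) and (374,65), with the pad at (338,170). I'll fit both centrelines in this one picture.

```bash
python3 - <<'E'
from h import *
c=np.load("w4.npz"); hsv=cv2.cvtColor(c["pixels"],cv2.COLOR_RGB2HSV).astype(int); H,S,V=[hsv[...,i] for i in range(3)]
W=world(c); Z=W[...,2]
def fit(P,l,ref):
    P=np.array(P)[:,:2]*1000; d=cv2.fitLine(P.astype(np.float32),cv2.DIST_HUBER,0,.01,.01).ravel(); d=d*np.sign(d[0])
    n=np.array([-d[1],d[0]]); print(l,len(P),"yaw",np.arctan2(d[1],d[0]).round(4),"pt",d[2:].round(1),"y at ref x along u24:",)
    return d
# rails midpoints
mid=[];L=[];R=[]
for r in range(32,100):
    m=(S[r]<90)&(V[r]>90)&(abs(Z[r]-.056)<.008); u=np.nonzero(m)[0]
    a=u[(u>300)&(u<335)];b=u[(u>355)&(u<390)]
    if len(a)>2 and len(b)>2:
        A=onplane(c,[a.mean(),r],.056)[0];B=onplane(c,[b.mean(),r],.056)[0]; L.append(A);R.append(B);mid.append((A+B)/2)
dl=fit(L,"L",0);dr=fit(R,"R",0);fit(mid,"mid",0)
# deck edges
E1=[];E2=[]
for r in range(40,140):
    m=(H[r]>18)&(H[r]<34)&(S[r]>150)&(abs(Z[r]-.046)<.006); u=np.nonzero(m)[0]; u=u[(u>270)&(u<420)]
    if len(u)>20: E1.append(onplane(c,[u.min(),r],.046)[0]);E2.append(onplane(c,[u.max(),r],.046)[0])
fit(E1,"deckL",0);fit(E2,"deckR",0);fit((np.array(E1)+E2)/2,"deckmid",0)
o=(H<13)&(S>150)&(V>90)
m=o&(Z<.06); m[:150]=0; m[:,:300]=0;m[:,380:]=0; comps(c,m,.042,"pad",60)
P1=[];P2=[]
for r in range(210,285):
    u=np.nonzero(abs(Z[r]-.1905)<.006)[0]; u=u[(u>255)&(u<385)]
    if len(u)>50: P1.append(onplane(c,[u.min(),r],.1905)[0]);P2.append(onplane(c,[u.max(),r],.1905)[0])
fit(P1,"packL",0);fit(P2,"packR",0);fit((np.array(P1)+P2)/2,"packmid",0)
E
```

```text
L 67 yaw 0.3851 pt [ 590.5 -159.6] y at ref x along u24:
R 67 yaw 0.3823 pt [ 608.8 -200.9] y at ref x along u24:
mid 67 yaw 0.3832 pt [ 602.  -179.3] y at ref x along u24:
deckL 100 yaw 0.3774 pt [ 556.6 -150. ] y at ref x along u24:
deckR 100 yaw 0.3836 pt [ 601.3 -227.8] y at ref x along u24:
deckmid 100 yaw 0.3801 pt [ 583.4 -187.2] y at ref x along u24:
packL 75 yaw 0.3693 pt [ 488.2 -175.2] y at ref x along u24:
packR 75 yaw 0.4746 pt [ 511.6 -228.6] y at ref x along u24:
packmid 75 yaw 0.4167 pt [ 498.  -202.7] y at ref x along u24:
```

Call:
{"name": "servo_tool", "arguments": {"plan": [[50,0,0,0,0,0,0.034],[50,0.002,0.008,0.01,0,0,0],[50,0,0.008,0.025,0,0,0],[50,0,0,0.025,0,0,0],[50,0,0,0.015,0,0,0],[50,0,0,0.008,0,0,0],[50,0,0,0,0,0,0],[50,0,0,0,0,0,0]], "force": 55}}

```text
time_s: 14.55
ee_pos: [0.4908, -0.2263, 0.0702]
eef_rot: [3.141, -0.001, 0.384]
force: [-0.5, 0.1, -4.2]
grip_width: 0.0575
grip_force: 55.0
```

```bash
cat > st.py <<'E'
from h import *
o=ctrl.get_obs(); y=.383; p=(np.array(o["ee_pos"])-[.5917,-.1842,.0646])*1000
R=np.array([[np.cos(y),np.sin(y),0],[-np.sin(y),np.cos(y),0],[0,0,1]])
print("light frame mm",(R@p).round(2),"rot",o["eef_rot"],"F",(R@o["force"]).round(1),"M",(R@o["moment"]).round(2),"grip",o["grip_width"])
E
python3 st.py
```

```text
light frame mm [-109.28   -1.32    5.56] rot [ 3.14059600e+00 -8.35863060e-04  3.83777173e-01] F [-0.4  0.3 -4.2] M [-0.    0.   -0.02] grip 0.05754399942601747
```

Call:
{"name": "servo_tool", "arguments": {"plan": [[50,0,-0.0013,0.003,0,0,0],[50,0.008,0,0.001,0,0,0],[50,0.01,0,0,0,0,0],[50,0.008,0,0,0,0,0],[50,0.005,0,0,0,0,0],[50,0,0,0.0005,0,0,0],[50,0,0,0.0005,0,0,0],[50,0,0,0,0,0,0]]}}

```text
time_s: 15.55
ee_pos: [0.5188, -0.2134, 0.0646]
eef_rot: [3.141, -0.001, 0.383]
force: [2.7, 0.1, -4.1]
grip_width: 0.0576
grip_force: 55.0
```

```bash
python3 st.py
```

```text
light frame mm [-7.859e+01  1.300e-01 -4.000e-02] rot [ 3.14118822e+00 -5.25347436e-04  3.83498556e-01] F [ 2.6 -0.9 -4.1] M [-0.4  -0.36 -0.11] grip 0.0576320838343144
```

Call:
{"name": "servo_tool", "arguments": {"plan": [[50,0.003,0,0,0,0,0],[50,0.003,0,0,0,0,0],[50,0.003,0,0,0,0,0],[50,0.003,0,0,0,0,0],[50,0.003,0,0,0,0,0],[50,0.003,0,0,0,0,0],[50,0.003,0,0,0,0,0],[50,0.003,0,0,0,0,0]]}}

```text
time_s: 16.55
ee_pos: [0.541, -0.2046, 0.0646]
eef_rot: [3.141, 0.0, 0.384]
force: [-2.5, -4.0, 1.7]
grip_width: 0.0578
grip_force: 55.0
```

```bash
python3 st.py
```

```text
light frame mm [-54.62   0.07  -0.  ] rot [3.14116234e+00 3.37951606e-04 3.83765590e-01] F [-3.8 -2.8  1.7] M [-0.65  0.86 -0.02] grip 0.05778956656490572
```

Call:
{"name": "servo_tool", "arguments": {"plan": [[50,0.002,0.0004,-0.0003,0,0,0],[50,0.003,0,0,0,0,0],[50,0.003,0,0,0,0,0],[50,0.003,0,0,0,0,0],[50,0.003,0,0,0,0,0],[50,0.003,0,0,0,0,0],[50,0.002,0,0,0,0,0],[50,0,0,0,0,0,0]]}}

```text
time_s: 17.55
ee_pos: [0.559, -0.1974, 0.0646]
eef_rot: [3.142, -0.0, 0.384]
force: [0.9, -2.5, -4.7]
grip_width: 0.0575
grip_force: 55.0
```

```bash
python3 st.py
```

```text
light frame mm [-3.53e+01 -0.00e+00  1.00e-02] rot [ 3.14152135e+00 -4.96461998e-04  3.83877174e-01] F [-0.1 -2.7 -4.7] M [-0.53 -0.04  0.01] grip 0.057547244469776174
```

Call:
{"name": "servo_tool", "arguments": {"plan": [[50,0.002,0.0004,0,0,0,0],[50,0.003,0,0,0,0,0],[50,0.003,0,0,0,0,0],[50,0.003,0,0,0,0,0],[50,0.003,0,0,0,0,0],[50,0.003,0,0,0,0,0],[50,0.002,0,0,0,0,0],[50,0,0,0,0,0,0]]}}

```text
time_s: 18.55
ee_pos: [0.5767, -0.1907, 0.0646]
eef_rot: [3.142, -0.0, 0.384]
force: [-0.1, -0.5, -3.5]
grip_width: 0.0579
grip_force: 55.0
```

```bash
python3 st.py
```

```text
light frame mm [-16.39  -0.42   0.04] rot [ 3.14153113e+00 -3.08072199e-04  3.83857009e-01] F [-0.3 -0.4 -3.5] M [-0.09  0.06 -0.  ] grip 0.05791319063869436
```

Call:
{"name": "servo_tool", "arguments": {"plan": [[50,0.002,0,0,0,0,0],[50,0.002,0,0,0,0,0],[50,0.002,0,0,0,0,0],[50,0.001,0,0,0,0,0],[50,0.001,0,0,0,0,0],[50,0.001,0,0,0,0,0],[50,0.001,0,0,0,0,0],[50,0,0,0,0,0,0]]}}

```text
time_s: 19.55
ee_pos: [0.5853, -0.1872, 0.0647]
eef_rot: [-3.141, 0.001, 0.384]
force: [-6.8, -1.9, -0.0]
grip_width: 0.0577
grip_force: 55.0
```

```bash
python3 st.py
```

```text
light frame mm [-7.09 -0.41  0.08] rot [-3.14124099e+00  1.29442712e-03  3.83805185e-01] F [-7.   0.7 -0. ] M [0.12 1.28 0.06] grip 0.05769567565937046
```

Call:
{"name": "servo_tool", "arguments": {"plan": [[50,0.001,0,0,0,0,0],[50,0.001,0,0,0,0,0],[50,0.001,0,0,0,0,0],[50,0.001,0,0,0,0,0],[50,0.001,0,0,0,0,0],[50,0.0005,0,0,0,0,0],[50,0,0,0,0,0,0],[50,0,0,0,0,0,0]]}}

```text
time_s: 20.55
ee_pos: [0.5901, -0.1853, 0.0647]
eef_rot: [-3.141, 0.002, 0.384]
force: [-9.4, -1.9, 0.4]
grip_width: 0.0575
grip_force: 55.0
```

```bash
python3 st.py
```

```text
light frame mm [-1.88 -0.43  0.09] rot [-3.14107861e+00  1.83853461e-03  3.83703101e-01] F [-9.5  1.8  0.4] M [ 0.16  1.71 -0.03] grip 0.057517039095029684
```

Call:
{"name": "servo_tool", "arguments": {"plan": [[50,0.0005,0,0,0,0,0],[50,0.0005,0,0,0,0,0],[50,0.0005,0,0,0,0,0],[50,0.0005,0,0,0,0,0],[50,0,0,0,0,0,0],[50,0,0,0,0,0,0],[50,0,0,0,0,0,0],[50,0,0,0,0,0,0]]}}

```text
time_s: 21.55
ee_pos: [0.592, -0.1845, 0.0647]
eef_rot: [-3.141, 0.002, 0.384]
force: [-9.4, -2.2, 1.1]
grip_width: 0.0577
grip_force: 55.0
```

```bash
python3 st.py
```

```text
light frame mm [ 0.13 -0.41  0.08] rot [-3.14102614e+00  1.79195946e-03  3.83674932e-01] F [-9.5  1.4  1.1] M [0.13 1.67 0.03] grip 0.05765290727318753
```

Call:
{"name": "servo_tool", "arguments": {"plan": [[50,0.0005,0,0,0,0,0],[50,0,0,0,0,0,0],[50,0.0005,0,0,0,0,0],[50,0,0,0,0,0,0],[50,0,0,0,0,0,0],[50,0,0,0,0,0,0],[50,0,0,0,0,0,0],[50,0,0,0,0,0,0]]}}

```text
time_s: 22.55
ee_pos: [0.5928, -0.1842, 0.0647]
eef_rot: [-3.141, 0.002, 0.384]
force: [-9.8, -2.2, 2.5]
grip_width: 0.0576
grip_force: 55.0
```

```bash
python3 st.py; python3 - <<'E'
from h import *
c=ctrl.camera("wrist"); a=c["pixels"]; save("w5.png",a)
E
```

```text
light frame mm [ 1.01 -0.41  0.08] rot [-3.14096502e+00  2.04345714e-03  3.83659653e-01] F [-10.    1.6   2.5] M [0.2  1.91 0.06] grip 0.05763367952325417
```

View pics/w5.png

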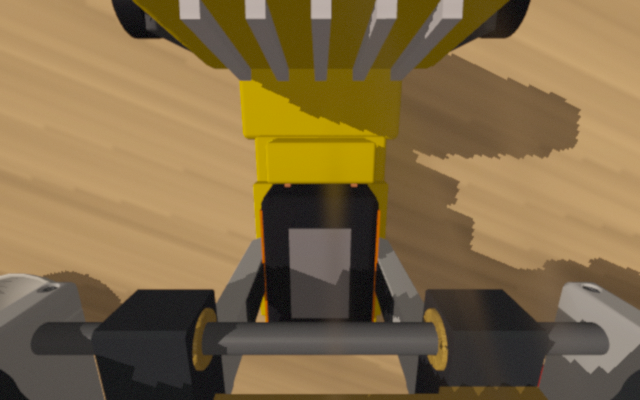

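The nose is almost at the back block, at (320,183). I'll feel for the stop in half-millimetre steps.

Call:
{"name": "servo_tool", "arguments": {"plan": [[50,0.0005,0,0,0,0,0],[50,0,0,0,0,0,0],[50,0.0005,0,0,0,0,0],[50,0,0,0,0,0,0],[50,0,0,0,0,0,0],[50,0,0,0,0,0,0],[50,0,0,0,0,0,0],[50,0,0,0,0,0,0]]}}

```text
time_s: 23.6
ee_pos: [0.5937, -0.1838, 0.0647]
eef_rot: [-3.141, 0.002, 0.384]
force: [-10.2, -2.4, 1.8]
grip_width: 0.0574
grip_force: 55.0
```

```bash
python3 st.py
```

```text
light frame mm [ 1.95 -0.39  0.07] rot [-3.14089571e+00  2.19148659e-03  3.83667507e-01] F [-10.3   1.6   1.8] M [0.14 1.93 0.01] grip 0.0574128047812087
```

Call:
{"name": "servo_tool", "arguments": {"plan": [[50,0.0005,0,0,0,0,0],[50,0,0,0,0,0,0],[50,0.0005,0,0,0,0,0],[50,0,0,0,0,0,0],[50,0,0,0,0,0,0],[50,0,0,0,0,0,0],[50,0,0,0,0,0,0],[50,0,0,0,0,0,0]]}}

```text
time_s: 24.6
ee_pos: [0.594, -0.1837, 0.0647]
eef_rot: [-3.141, 0.004, 0.384]
force: [-15.6, -4.5, 4.7]
grip_width: 0.0578
grip_force: 55.0
```

```bash
python3 st.py; python3 - <<'E'
from h import *
c=ctrl.camera("wrist"); hsv=cv2.cvtColor(c["pixels"],cv2.COLOR_RGB2HSV)
pack("wrist",.104,(.5945,-.183)); pack("scene",.104,(.5945,-.183)); pack("top",.104,(.5945,-.183))
E
```

```text
light frame mm [ 2.33 -0.41  0.12] rot [-3.14052511  0.00354123  0.38358582] F [-16.1   1.6   4.7] M [0.42 2.89 0.1 ] grip 0.05776092743745881
wrist pack 15301 [319.4 257.2] mean [ 605.3 -178. ] rect [ 604.1 -178.7] [70.1 84.7] 22.0 line deg 21.91
scene pack 353 [284.2 171.9] mean [ 601. -181.] rect [ 600.  -179.9] [96. 81.] 1.6 line deg 36.15
```

The force rose to 16 N at the stop. I'll ease back and feel whether the catch holds.

Call:
{"name": "servo_tool", "arguments": {"plan": [[50,-0.001,0,0,0,0,0],[50,-0.0005,0,0,0,0,0],[50,-0.0005,0,0,0,0,0],[50,-0.0005,0,0,0,0,0],[50,-0.0005,0,0,0,0,0],[50,-0.0005,0,0,0,0,0],[50,0,0,0,0,0,0],[50,0,0,0,0,0,0]]}}

```text
time_s: 25.8
ee_pos: [0.5919, -0.1846, 0.0646]
eef_rot: [-3.141, 0.001, 0.384]
force: [-5.1, -3.1, -1.4]
grip_width: 0.0581
grip_force: 55.0
```

```bash
python3 st.py
```

```text
light frame mm [ 0.06 -0.41  0.04] rot [-3.14130166e+00  8.39933107e-04  3.83731386e-01] F [-5.9 -1.  -1.4] M [0.11 0.97 0.02] grip 0.058138404409360946
```

Call:
{"name": "servo_tool", "arguments": {"plan": [[50,-0.0005,0,0,0,0,0],[50,0,0,0,0,0,0],[50,-0.0005,0,0,0,0,0],[50,0,0,0,0,0,0],[50,-0.0005,0,0,0,0,0],[50,0,0,0,0,0,0],[50,0,0,0,0,0,0],[50,0,0,0,0,0,0]]}}

```text
time_s: 26.8
ee_pos: [0.5915, -0.1847, 0.0647]
eef_rot: [3.141, -0.002, 0.384]
force: [7.1, 0.6, -7.9]
grip_width: 0.0578
grip_force: 55.0
```

```bash
python3 st.py
```

```text
light frame mm [-0.34 -0.39  0.13] rot [ 3.14112792e+00 -1.66667526e-03  3.83922753e-01] F [ 6.8 -2.1 -7.9] M [-0.18 -1.36  0.02] grip 0.057828456161014986
```

The catch holds, since the pull now reads +7 N. I'll relieve the pull, let go, and rise straight up.

Call:
{"name": "servo_tool", "arguments": {"plan": [[50,0.0005,0,0,0,0,0],[55,0,0,0,0,0,0],[65,0,0,0,0,0,0],[80,0,0,0,0,0,0],[95,0,0,0,0,0,0],[95,0,0,0,0,0,0],[95,0,0,0,0,0,0],[95,0,0,0,0,0,0]], "force": 20}}

```text
time_s: 27.8
ee_pos: [0.5913, -0.1848, 0.0647]
eef_rot: [-3.142, 0.0, 0.384]
force: [-0.9, 0.6, -0.2]
grip_width: 0.0892
grip_force: 0.0
```

Call:
{"name": "servo_tool", "arguments": {"plan": [[95,0,0,-0.005,0,0,0],[95,0,0,-0.02,0,0,0],[95,0,0,-0.03,0,0,0],[95,0,0,-0.04,0,0,0],[95,0,0,-0.04,0,0,0],[95,-0.03,0,-0.02,0,0,0],[95,-0.06,0,0,0,0,0],[95,-0.05,0,0,0,0,0]]}}

```text
time_s: 28.8
ee_pos: [0.4599, -0.2377, 0.2213]
eef_rot: [3.14, -0.001, 0.384]
force: [0.6, -0.0, 0.5]
grip_width: 0.0893
grip_force: 0.0
```

```bash
python3 - <<'E'
from h import *
print(ctrl.get_obs()["ee_pos"],ctrl.get_obs()["time_s"])
pack("wrist",.104,(.5917,-.184)); pack("scene",.104,(.5917,-.184))
c=ctrl.camera("wrist"); save("w6.png",c["pixels"]); W=world(c); hsv=cv2.cvtColor(c["pixels"],cv2.COLOR_RGB2HSV)
m=(hsv[...,0]<13)&(hsv[...,1]>150)&(abs(W[...,0]-.513)<.05)&(abs(W[...,1]+.216)<.05)
print("pad z",np.percentile(W[m][:,2],[10,50,90]).round(4))
E
```

```text
[ 0.45986512 -0.23766199  0.22132323] 28.8
wrist pack 6570 [319.5  48.5] mean [ 587.3 -185. ] rect [ 585.5 -185.8] [79.3 58.5] 22.0 line deg 22.17
scene pack 360 [285.6 170.9] mean [ 594.8 -180.5] rect [ 595.  -180.6] [95.2 59.9] 21.3 line deg 20.79
pad z [0.0411 0.0434 0.4008]
```

View pics/w6.png

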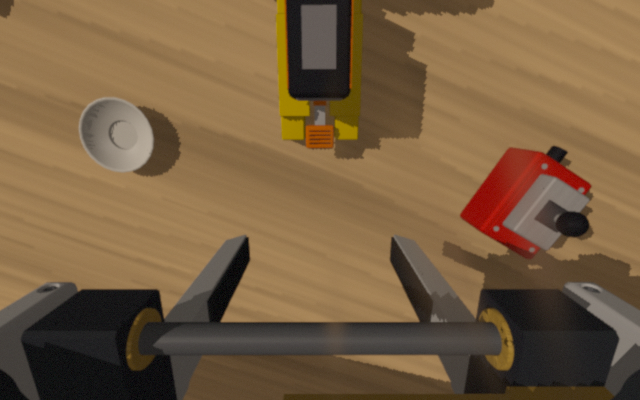

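The pack sits in the light's rails at (319,45) and stayed there after I let go. The light's pad at (319,136) is up, reading about 42–43 mm high, and the dish and fuse box are untouched. I'm handing the job in.

```bash
python3 -c "
from station import ctrl
print(ctrl.hand_in())"
```

```text
the job is handed in; nothing more can be done
None
```

The pack is latched in the work light with the catch up behind it and the gripper clear, and I have handed the job in; the hand-in returned no verdict.

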